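# Hold the spring clamp open at the rider under its lens

### The job

On the desk stands a small bead clamp on a plywood board. First swing its lens arm round so that the lens is centred over the slot at the gripping face of the fixed jaw and leave it there; then take the T grip of the sprung jaw, pull it out until the jaw's pointer is level with the brass rider beside it, and keep it there: finish while still holding the grip, so that I can put a bead in. Do not shift the rider, the tub on the desk, or the spool and the bead pot standing on the board.

Things in the scene. Friction and masses are not known exactly. Their poses are not given: they have to be found in the camera images.
- clamp: bead clamp fixed to the desk on a plywood board 260 x 180 x 18 mm; origin under the board's centre; x from the T grip's end (-x, nearest the robot) to the fixed jaw, z up. Along y = -30 mm stand, from +x: fixed jaw (aluminium, 50 mm wide, top at 42 mm, gripping face at x = 65 mm with an 8 mm slot), sliding jaw (same height), spring housing (x -36 to -10, top 38 mm), T grip
- notch (a point): mouth of the slot in the fixed jaw: middle of the gripping face at its top edge, clamp (65, -30, 42) mm; the lens belongs over it
- lens_arm (a joint): angle of the lens arm about its upright post; 0 = lens over the notch, positive = swung from there towards the T grip's end (clockwise seen from above); it starts parked at 0.8 to 1.45, partly over the T grip. Stops at -0.35 and 1.6. Stiff (0.15 N m of friction, no spring): it stays where it is left
- lens_hinge (a point): the arm's upright axis at arm height: clamp (65, 65, 103) mm
- lens (a point): centre of the round lens (black rim 62 mm across, 8 mm thick), 95 mm from the hinge axis and 103 mm above the desk
- peg_top (a point): top centre of the upright steel peg (12 mm diameter, its top 33 mm above the arm's and the lens's upper faces) at the arm's far end, beyond the lens, 137 mm from the hinge axis, 140 mm above the desk; pinch it from above or push it sideways
- jaw (a joint): how far the sliding jaw is pulled out, in m: 0 = shut against the fixed jaw (start), stop at 0.048. It moves along the clamp's -x; a spring pulls it shut with 5.4 N plus 180 N/m
- handle (a point): top centre of the sliding jaw's black T grip: a bar 14 mm along the clamp's x, 56 mm along y, 28 mm tall (50 to 78 mm over the desk) on a slim stem; shut it stands at clamp (-75, -30) mm and it moves with the jaw. Fingers fit before and behind it: nothing there rises over 38 mm except the jaws (sliding jaw: x 37 to 65 mm when shut)
- pointer (a point): tip of the thin steel pointer on the sliding jaw, which sticks out to the clamp's -y side, 26 mm above the desk; shut, it stands at clamp (47, -73) mm. Moves with the jaw
- rider (a joint): setting of the brass rider in m, on the same scale as joint jaw: pointer and rider are level when both joints read the same. 0.018 to 0.036 at the start; friction 6 N, not to be moved
- mark (a point): tip of the rider's blade facing the pointer, same axes as the clamp; rider: brass block 12 x 14 mm, its top 40 mm above the desk, on a steel rail along the board's -y edge
- tub: loose low white tub, 76 x 76 x 41 mm, on the desk to the right of the clamp; origin under its centre; bystander
- spool: loose thread spool, 28 mm across, 38 mm tall, standing on the board's +y side near the T grip's end; origin under its centre; bystander
- pot: loose bead pot with lid, 36 mm across, 33 mm tall, standing on the board's +y side near its middle; origin under its centre; bystander

How it is judged (in metres and radians):
On the way, in this order (a step that is already met when the one before it is completed fails the run):
1. the lens has been swung over the notch of the fixed jaw (within 15 mm) with the jaw still shut, and the arm rests (horizontal distance between lens and notch below 0.015 m and velocity of joint lens_arm between -0.05 and 0.05 rad/s and value of joint jaw below 0.008 m), for 0.2 s.
2. the jaw is pulled out until its pointer is level with the rider (within 5 mm) (x of pointer in the frame of mark between -0.005 and 0.005 m), for 0.2 s.
At the end, for the whole second after the job is handed in: the pointer is level with the rider within 5 mm along the clamp and still, the fingers hold the sprung jaw with more than 3 N, the lens is over the notch within 15 mm horizontally, and the rider is within 3 mm of its start (all of step 2 and velocity of joint jaw between -0.005 and 0.005 m/s and contact force between the fingers and jaw above 3 N and horizontal distance between lens and notch below 0.015 m and distance of mark from where it was at the start of the episode below 0.003 m); the arm keeps its last pose, push and grip.
It fails at once if the rider is shifted by more than 3 mm (distance of mark from where it was at the start of the episode above 0.003 m).
It fails at once if the tub, spool or pot is shifted by more than 20 mm or knocked over (distance of any of tub, spool, pot from where it was at the start of the episode above 0.02 m or angle between any of spool, pot's own z axis and vertical above 0.5 rad).
It also fails if it takes over 48 s, if anything falls off the work surface, if the arm or the gripper's body presses on something with over 40 N, if the wrist force passes 120 N, or if a joint passes its speed limit or range.

### The arm

A 6-joint arm with a two-finger parallel gripper is mounted at the origin on a cart in front of the work surface, level with it; the furniture and walls round the work are solid. World frame = base frame: x ahead of the robot, y to its left, z up, the work surface at z = 0. Lengths are in mm, angles in degrees, forces in N, time in s.
With the tool pointing down it reaches from about 250 to 775 mm from the base axis. Payload 8.9 kg.
Tool frame: the origin (TCP) lies between the finger pads; the fingertips stand 8 mm ahead of it and the grasp point (between the pads) lies 11 mm behind it; z points along the fingers, y is the line along which they close (so a half turn about z gives the same grasp; the last joint's range is limited). The gripper opens to 85 mm and grips with 20 to 120 N. Pads are 22 mm wide; open, the fingers measure 114 mm over their backs; the gripper's body (76 mm by 85 mm) begins 54 mm behind the grasp point. The pads swing forward as they close: fully open they stand 13 mm farther back than shut.
Start: joints at [65.071, 16.656, -8.789, 64.555, 0, 82.019], TCP at [153.034, 502.199, 239.305] pointing down, gripper open.
Joint ranges: [-144.48, 144.48], [-52.06, 99.96], [-74.48, 78.29], [-112.23, 115.85], [-86.99, 84.42], [-180, 180]. Speed limits (degrees/s): [127.2, 127.2, 159.86, 180, 180, 180].

### API

Orientations are given as a 3x3 rotation matrix whose columns are the frame's x, y, z axes.
In Python, from cell import ctrl gives the robot as it stands.
- The arm moves only by the tool step_arm, never from a script. Its argument "targets" is a list that holds one entry, the list of rows, each a list of 5 numbers: the closure in counts, from 0 (fully open) to 255 (shut), then the shift along the tool's x, y, z in cm, then the turn about the tool's z in rad. A call has 1 to 12 rows; each row shifts and turns the commanded pose from where the row before left it, along the tool's axes as they then stand; what a row does not reach is not made up. A row lasts 1/10 s, in which the tool goes at most 50 mm and 8.59 degrees, less where a joint would pass 70% of its speed; a pose out of reach is approached as far as the arm can. A call with a gripper value outside its range is refused whole. The fingers move at their own pace and stop on an object; "force" is the grip in N (left out, the last holds). Time passes only in rows, so rows that do not move let the fingers close. It gives the time, the measured TCP pose, the force, the opening and the grip force at its end, in the units of the state.
- ctrl.state(): the state, without advancing time (a new reading comes with each control period).
- ctrl.snapshot(name): name is "scene" or "top"; returns (picture, depth): 384x512x3 uint8, red, green, blue; 384x512 float32, mm along the optical axis (not along the pixel's ray), 0 where there is no reading.
- ctrl.camera_model(name): a dict with "fovy" (degrees; the focal length in pixels is half the picture's height over the tangent of half this angle, whatever the lens; pixels are square), "cx", "cy" (the principal point, pixels), "camera_from_world" (4x4, takes a point from world to camera coordinates). Camera axes: x right, y down, z forward; pixel columns grow to the right and rows downward; lengths in mm; the calibration is good to about 2 mm. A picture is of the moment at which its call begins. camera_model takes no time and is no camera call.
- ctrl.close_job(): hands the job in; it is judged then, once.
The state is a dict: "t": time; "qpos": joint angles; "qd": joint speeds; "joint_torque": joint torques, N m; "tool_pos": TCP position; "ee_rot": TCP orientation; "force": force on the tool from outside, world axes, zero at the start; "wrist_torque": the same for the moment, N m; "finger_gap": finger opening in mm; "grasp_force": force on a finger pad.
Only numpy, scipy, OpenCV 4.12 (cv2) and the standard library are available. Lean on these libraries where they do the work, as an engineer would, in place of code of your own. Each camera call takes 0.05 s, during which the arm holds its last target. There are 200 camera calls.

## Working session

There is one attempt and no reset: what is moved stays moved. The work goes in short steps, Python scripts to look and compute and a tool call to move; the robot and the scene stay as the last step left them, time stands still between calls to the robot, and variables do not carry over. Pictures are saved under pics/ and viewed, at most 10 in all, crops included, and the job is handed in when it is done.

Besides the shell and the picture viewer there is one more tool, called as name(argument=value, ...), one argument or row to a line, values as JSON. step_arm: Moves the arm, as the interface text tells. Its arguments: {"type":"object","properties":{"targets":{"type":"array","items":{"type":"array","items":{"type":"array","items":{"type":"number"}}}},"force":{"type":"number"}},"required":["targets"]}

```bash
mkdir -p pics; cat > h.py <<'E'
import numpy as np, cv2
from cell import ctrl
def snap(n,tag):
    p,d=ctrl.snapshot(n); np.savez(f'{tag}.npz',p=p,d=d); cv2.imwrite(f'pics/{tag}.png',p[:,:,::-1]); return p,d
def model(n):
    m=ctrl.camera_model(n); f=192/np.tan(np.radians(m['fovy']/2)); return f,m['cx'],m['cy'],np.array(m['camera_from_world'])
def ray(n,u,v,z):
    f,cx,cy,T=model(n); R=T[:3,:3];t=T[:3,3]
    o=-R.T@t; d=R.T@np.array([(u-cx)/f,(v-cy)/f,1]); return o+d*(z-o[2])/d[2]
def cloud(n,d):
    f,cx,cy,T=model(n); v,u=np.indices(d.shape); P=np.stack([(u-cx)/f*d,(v-cy)/f*d,d],-1)
    return (P-T[:3,3])@T[:3,:3]
def proj(n,p):
    f,cx,cy,T=model(n); c=T[:3,:3]@np.array(p)+T[:3,3]; return f*c[0]/c[2]+cx,f*c[1]/c[2]+cy
E
python3 - <<'E'
from h import *
for n in('top','scene'):
    snap(n,n+'0'); f,cx,cy,T=model(n); print(n,f,cx,cy,-T[:3,:3].T@T[:3,3])
s=ctrl.state(); print(s)
a=cv2.imread('pics/top0.png');cv2.imwrite('pics/top0b.png',cv2.resize(a,(800,600)))
E
```

```text
top 415.8089322528993 261.109724964811 188.7036584802136 [ 296.80960479  199.00676025 1118.36641243]
scene 412.6179097829911 253.83849237037737 185.88624250164685 [267.60533761 712.60199231 723.51579976]
{'t': 0.1, 'qpos': array([ 6.50692581e+01,  1.66860762e+01, -8.82555499e+00,  6.45551925e+01,
       -2.50499250e-04,  8.20189453e+01]), 'qd': array([-0.01263186, -0.06480135,  0.10510596, -0.03447797, -0.04809565,
        0.08943766]), 'joint_torque': array([ 2.25167190e-03, -5.37975669e+01,  3.31920111e+01,  9.21625353e-03,
       -1.97880991e-04, -1.72527486e-07]), 'tool_pos': array([152.8894644 , 501.8511974 , 238.79407428]), 'ee_rot': array([[-9.56561088e-01,  2.91531553e-01, -4.87653422e-04],
       [ 2.91531918e-01,  9.56560515e-01, -1.05945710e-03],
       [ 1.57604834e-04, -1.15560198e-03, -9.99999320e-01]]), 'force': array([ 0.37488934, -0.15595955, -0.67765294]), 'wrist_torque': array([-0.02754549, -0.00633503, -0.01358718]), 'grasp_force': 0.0, 'finger_gap': 85.21533517483269}
```

View pics/top0b.png

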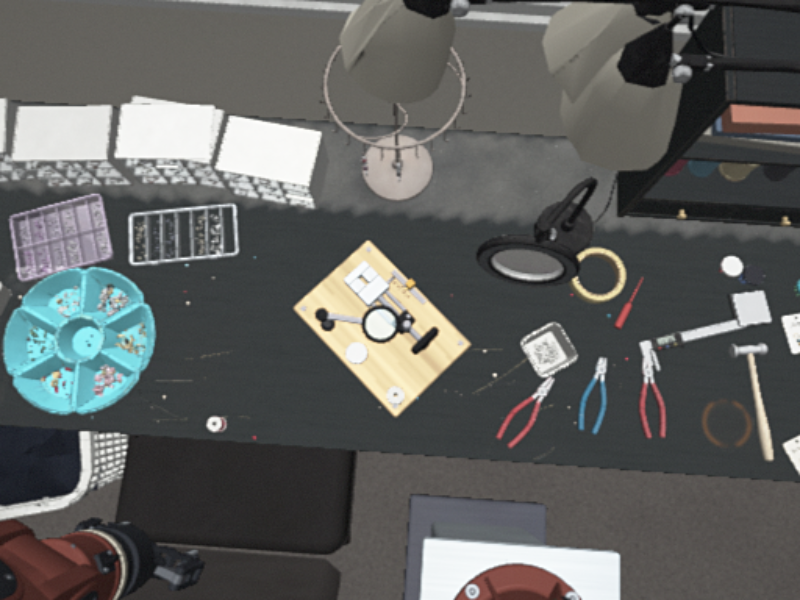

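View pics/scene0.png

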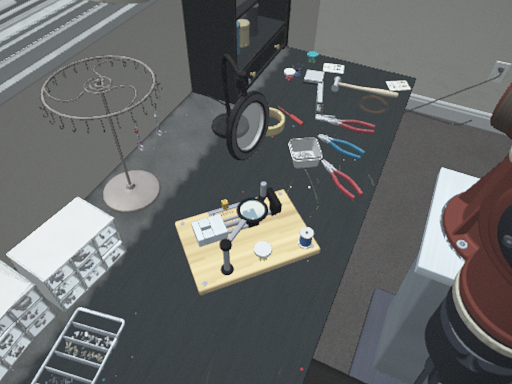

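```bash
cat > m.py <<'E'
from h import *
d=np.load('top0.npz');p,dep=d['p'],d['d']
hsv=cv2.cvtColor(p,cv2.COLOR_RGB2HSV)
m=cv2.inRange(hsv,(10,50,120),(28,180,255)); m[:150]=0;m[275:]=0;m[:,:180]=0;m[:,310:]=0
m=cv2.morphologyEx(m,cv2.MORPH_CLOSE,np.ones((5,5)))
c=max(cv2.findContours(m,0,2)[0],key=cv2.contourArea)
h=cv2.convexHull(c)[:,0].astype(float)
w=np.array([ray('top',u,v,18)[:2] for u,v in h]).astype(np.float32)
(cx,cy),(a,b),ang=cv2.minAreaRect(w); print('rect',cx,cy,a,b,ang)
th=np.radians(ang if a>b else ang+90)
ex=np.array([np.cos(th),np.sin(th)])
if ex[1]<0: ex=-ex   # fixed jaw end is to the left/up
ey=np.array([-ex[1],ex[0]])
C=np.array([cx,cy]);np.savez('clamp.npz',C=C,ex=ex,ey=ey)
W=lambda x,y,z:np.array([*(C+x*ex+y*ey),z])
print('ex',ex,'yaw',np.degrees(np.arctan2(ex[1],ex[0])))
L=lambda q:((q[:2]-C)@ex,(q[:2]-C)@ey)
img=cv2.resize(p[140:280,180:310,::-1],None,fx=5.5,fy=4.2*1.0) if 0 else cv2.resize(p[150:275,180:305,::-1],None,fx=4.6,fy=4.6,interpolation=cv2.INTER_CUBIC)
def mk(q,col):
    u,v=proj('top',q); cv2.circle(img,(int((u-180+.5)*4.6),int((v-150+.5)*4.6)),4,col,1); return u,v
for n,q in dict(notch=W(65,-30,42),hinge=W(65,65,103),handle=W(-75,-30,78),ptr=W(47,-73,26)).items():
    print(n,q.round(1),np.round(mk(q,(0,0,255)),1))
for x in(-130,130):
    for y in(-90,90): mk(W(x,y,18),(255,0,0))
cv2.imwrite('pics/crop.png',img)
P=cloud('top',dep)
z=P[...,2]; sel=(z>85)&(z<170); sel[:150]=0;sel[275:]=0;sel[:,:180]=0;sel[:,310:]=0
v,u=np.nonzero(sel&(z>118)); print('high',[(a,b,P[b,a].round(0)) for a,b in list(zip(u,v))[:30]])
# tall objects in clamp coords
b=cv2.inRange(hsv,(12,130,120),(26,255,255));b[:150]=0;b[275:]=0;b[:,:180]=0;b[:,310:]=0
for k in cv2.findContours(b,0,2)[0]:
    if cv2.contourArea(k)>3:
        M=cv2.moments(k);u,v=M['m10']/M['m00'],M['m01']/M['m00'];print('brass',u,v,M['m00'],np.round(L(ray('top',u,v,40)),1))
E
python3 m.py
```

```text
rect 493.80322265625 255.21298217773438 260.1418151855469 185.31703186035156 47.7833251953125
ex [0.67193616 0.74060907] yaw 47.7833251953125
notch [559.7 283.2  42. ] [235.6 180.8]
hinge [489.3 347.  103. ] [206.2 200.5]
handle [465.6 179.5  78. ] [272.5 216.2]
ptr [579.4 241.   26. ] [252.  176.3]
high [(np.int64(309), np.int64(155), array([619.,  99., 122.])), (np.int64(308), np.int64(156), array([616., 102., 124.])), (np.int64(309), np.int64(156), array([615.,  99., 128.])), (np.int64(308), np.int64(157), array([614., 101., 123.])), (np.int64(309), np.int64(157), array([612., 100., 129.])), (np.int64(308), np.int64(158), array([611., 101., 125.])), (np.int64(309), np.int64(158), array([610.,  99., 128.])), (np.int64(307), np.int64(159), array([608., 104., 124.])), (np.int64(308), np.int64(159), array([608., 101., 124.])), (np.int64(309), np.int64(159), array([608.,  99., 126.])), (np.int64(308), np.int64(160), array([606., 101., 122.])), (np.int64(309), np.int64(160), array([605.,  99., 127.])), (np.int64(259), np.int64(205), array([480., 215., 141.])), (np.int64(260), np.int64(2
[... 339 characters left out ...]
58), np.int64(207), array([475., 217., 139.])), (np.int64(259), np.int64(207), array([475., 214., 142.])), (np.int64(260), np.int64(207), array([476., 212., 141.])), (np.int64(261), np.int64(207), array([476., 209., 141.])), (np.int64(262), np.int64(207), array([476., 207., 140.])), (np.int64(258), np.int64(208), array([474., 217., 136.])), (np.int64(259), np.int64(208), array([473., 214., 140.])), (np.int64(260), np.int64(208), array([474., 212., 138.])), (np.int64(261), np.int64(208), array([474., 209., 139.])), (np.int64(262), np.int64(208), array([474., 207., 137.])), (np.int64(258), np.int64(209), array([474., 217., 118.]))]
brass 262.49333333333334 181.41333333333333 12.5 [ 14.5 -81.1]
```

View pics/crop.png

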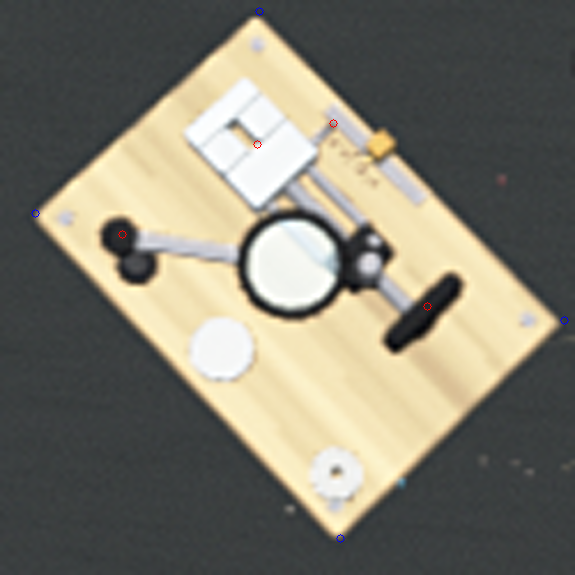

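```bash
cat > m2.py <<'E'
from h import *
import sys
tag=sys.argv[1] if len(sys.argv)>1 else 'top0'
d=np.load(tag+'.npz');p,dep=d['p'],d['d'];k=np.load('clamp.npz');C,ex,ey=k['C'],k['ex'],k['ey']
hsv=cv2.cvtColor(p,cv2.COLOR_RGB2HSV)
rays=lambda pts,z:np.array([ray('top',u,v,z)[:2] for u,v in pts])
L=lambda q:np.stack([(q-C)@ex,(q-C)@ey],-1)
if tag=='top0':
  m=cv2.inRange(hsv,(10,40,120),(28,180,255)); m[:150]=0;m[275:]=0;m[:,:180]=0;m[:,310:]=0
  c=max(cv2.findContours(m,0,1)[0],key=cv2.contourArea)[:,0]
  for it in range(2):
    l=L(rays(c,18)); 
    s=[l[(l[:,0]>115)&(abs(l[:,1])<75)],l[(l[:,0]<-115)&(abs(l[:,1])<75)],l[(l[:,1]>75)&(abs(l[:,0])<110)],l[(l[:,1]<-75)&(abs(l[:,0])<110)]]
    me=[np.median(s[0][:,0]),np.median(s[1][:,0]),np.median(s[2][:,1]),np.median(s[3][:,1])]
    sl=[np.polyfit(a[:,1],a[:,0],1)[0]*-1 for a in s[:2]]+[np.polyfit(a[:,0],a[:,1],1)[0] for a in s[2:]]
    print('sides',np.round(me,1),'tilt',np.round(np.degrees(np.arctan(sl)),1))
    C=C+ex*(me[0]+me[1])/2+ey*(me[2]+me[3])/2
  np.savez('clamp.npz',C=C,ex=ex,ey=ey)
P=cloud('top',dep); z=P[...,2]
lc=L(P[...,:2])
hi=(z>128)&(z<150)&(abs(lc[...,0])<130)&(abs(lc[...,1])<100)
pc=P[hi]; q=pc[:,:2].mean(0)
print('C',C,'peg xyz',pc.mean(0),len(pc),'clamp',L(q))
hl=L(q)-[65,65]; print('R',np.hypot(*hl),'angle',np.arctan2(-hl[0],-hl[1]))
# lens: dark ring contour
roi=(abs(lc[...,0])<125)&(abs(lc[...,1])<85)
dk=((hsv[...,2]<75)&roi).astype(np.uint8)
for c in cv2.findContours(dk,0,1)[0]:
    if cv2.contourArea(c)>15:
        (x,y),r=cv2.minEnclosingCircle(c); rr=cv2.minAreaRect(c); print('dark',np.round((x,y,r),1),'z78',L(rays([rr[0]],78)).round(1),'z103',L(rays([rr[0]],103)).round(1),np.round(rr[1],1))
b=cv2.inRange(hsv,(12,130,120),(26,255,255))*roi.astype(np.uint8)
for c in cv2.findContours(b,0,1)[0]:
    if len(c)>4: l=L(rays(c[:,0],40)); print('brass',l.min(0).round(1),l.max(0).round(1),l.mean(0).round(1))
lamp=(P[...,0]>480)&(P[...,0]<720)&(P[...,1]>-60)&(P[...,1]<170)&(z>70)
print('lamp',P[lamp].min(0),P[lamp].max(0))
for zz in (100,150,200,250):
    q=P[lamp&(z>zz)]; print(zz,q.min(0).round() if len(q) else 0,q.max(0).round() if len(q) else 0)
E
python3 m2.py
```

```text
sides [ 129.1 -129.2   91.7  -86.9] tilt [-0.2  0.  -0.   0. ]
sides [ 129.1 -129.1   89.3  -89.3] tilt [-0.1  0.1 -0.   0. ]
C [491.97565835 256.79869482] peg xyz [475.6023404  211.43028923 138.43781529] 21 clamp [-44.6020772  -18.35844428]
R 137.6998386272375 angle 0.9205739604966096
dark [271.5 217.5   9.9] z78 [[-76.5 -28.3]] z103 [[-78.8 -25.1]] [ 4.9 19.8]
dark [207.5 204.    6.9] z78 [[62.1 66.3]] z103 [[56.4 67.2]] [13.8  7.4]
dark [248.  207.   16.3] z78 [[-14.9  -3.9]] z103 [[-18.8  -1.3]] [22. 32.]
brass [ 10.4 -83.4] [ 18.2 -77.6] [ 14.3 -80.4]
lamp [480.17712867 -59.99954603  70.23488651] [719.92344204 169.65652607 596.08280351]
100 [581. -60. 100.] [720. 170. 596.]
150 [589. -60. 150.] [720. 170. 596.]
200 [605. -60. 200.] [720. 170. 596.]
250 [630. -60. 398.] [720. 170. 596.]
```

step_arm(
  targets=[
    [[0, -3.28, -1.53, 0, 0], [0, -3.28, -1.53, 0, 0], [0, -3.28, -1.53, 0, 0], [0, -3.28, -1.53, 0, 0], [0, -3.28, -1.53, 0, 0], [0, -3.28, -1.53, 0, 0], [0, -3.28, -1.53, 0, 0], [0, -3.28, -1.53, 0, 0], [0, -3.28, -1.53, 0, 0], [0, -3.28, -1.53, 0, 0], [0, -3.28, -1.53, 0, 0], [0, -3.28, -1.53, 0, 0]],
  ],
)

```text
t: 1.3
tool_pos: [476.8, 210.6, 239.1]
ee_rot: [[-0.957, 0.292, -0.001], [0.292, 0.957, -0.0], [0.0, -0.0, -1.0]]
force: [0.3, 0.7, 0.5]
finger_gap: 85.1
grasp_force: 0.0
```

step_arm(
  targets=[
    [[0, 0, 0, 0, 0.1361], [0, 0, 0, 0, 0.1361], [0, 0, 0, 0, 0.1361], [0, 0, 0, 0, 0.1361], [0, 0, 0, 0, 0.1361], [0, 0, 0, 0, 0.1361], [0, 0, 0, 0, 0.1361], [0, 0, 0, 0, 0.1361], [0, 0, 0, 0, 0.1361], [0, 0, 0, 0, 0.1361], [0, 0, 0, 0, 0], [0, 0, 0, 0, 0]],
  ],
)

```text
t: 2.5
tool_pos: [475.9, 211.8, 239.1]
ee_rot: [[0.082, 0.997, -0.0], [0.997, -0.082, -0.0], [-0.0, -0.0, -1.0]]
force: [-0.7, 1.0, 0.8]
finger_gap: 85.3
grasp_force: 0.0
```

```bash
cat > st.py <<'E'
from h import *
s=ctrl.state(); k=np.load('clamp.npz'); d=s['tool_pos'][:2]-k['C']
print('t',s['t'],'tcp',s['tool_pos'].round(1),'clamp',(d@k['ex']).round(1),(d@k['ey']).round(1),'q',s['qpos'].round(1),'F',s['force'].round(1),'gap',s['finger_gap'],'g',s['grasp_force']);print(s['ee_rot'].round(3))
E
python3 st.py
```

```text
t 2.5 tcp [475.9 211.8 239.1] clamp -44.2 -18.3 q [ 15.9  16.2  -9.4  64.4  -0.  110.6] F [-0.7  1.   0.8] gap 85.28881836440165 g 0.0
[[ 0.082  0.997 -0.   ]
 [ 0.997 -0.082 -0.   ]
 [-0.    -0.    -1.   ]]
```

step_arm(
  targets=[
    [[0, 0, 0, 3.8, 0], [0, 0, 0, 3.8, 0], [0, 0, 0, 2.4, 0], [0, 0, 0, 1.5, 0], [0, 0, 0, 0, 0], [255, 0, 0, 0, 0], [255, 0, 0, 0, 0], [255, 0, 0, 0, 0], [255, 0, 0, 0, 0], [255, 0, 0, 0, 0], [255, 0, 0, 0, 0], [255, 0, 0, 0, 0]],
  ],
  force=40,
)

```text
t: 3.7
tool_pos: [476.3, 211.9, 124.7]
ee_rot: [[0.086, 0.996, 0.001], [0.996, -0.086, 0.0], [0.0, 0.001, -1.0]]
force: [0.2, -0.1, 5.5]
finger_gap: 10.1
grasp_force: 39.0
```

```bash
python3 st.py
```

```text
t 3.7 tcp [476.3 211.9 124.7] clamp -43.8 -18.5 q [ 15.9  21.7 -20.   48.3  -0.  110.9] F [ 0.2 -0.1  5.5] gap 10.054617619325658 g 39.00635361671448
[[ 0.086  0.996  0.001]
 [ 0.996 -0.086  0.   ]
 [ 0.     0.001 -1.   ]]
```

step_arm(
  targets=[
    [[255, 0.01, 0.525, 0, -0.0383], [255, 0.01, 0.525, 0, -0.0383], [255, 0.01, 0.525, 0, -0.0383], [255, 0.01, 0.525, 0, -0.0383], [255, 0.01, 0.525, 0, -0.0383], [255, 0.01, 0.525, 0, -0.0383], [255, 0.01, 0.525, 0, -0.0383], [255, 0.01, 0.525, 0, -0.0383], [255, 0.01, 0.525, 0, -0.0383], [255, 0.01, 0.525, 0, -0.0383], [255, 0.01, 0.525, 0, -0.0383], [255, 0.01, 0.525, 0, -0.0383]],
  ],
)

```text
t: 4.9
tool_pos: [538.2, 220.7, 124.7]
ee_rot: [[-0.366, 0.93, 0.0], [0.93, 0.366, -0.0], [-0.0, 0.0, -1.0]]
force: [-1.1, -0.1, 5.5]
finger_gap: 11.0
grasp_force: 39.2
```

step_arm(
  targets=[
    [[255, 0.01, 0.525, 0, -0.0383], [255, 0.01, 0.525, 0, -0.0383], [255, 0.01, 0.525, 0, -0.0383], [255, 0.01, 0.525, 0, -0.0383], [255, 0.01, 0.525, 0, -0.0383], [255, 0.01, 0.525, 0, -0.0383], [255, 0.01, 0.525, 0, -0.0383], [255, 0.01, 0.525, 0, -0.0383], [255, 0.01, 0.525, 0, -0.0383], [255, 0.01, 0.525, 0, -0.0383], [255, 0.01, 0.525, 0, -0.0383], [255, 0.01, 0.525, 0, -0.0383]],
  ],
)

```text
t: 6.1
tool_pos: [589.5, 256.3, 124.7]
ee_rot: [[-0.741, 0.671, 0.0], [0.671, 0.741, -0.0], [-0.0, 0.0, -1.0]]
force: [-1.5, -1.8, 5.6]
finger_gap: 10.1
grasp_force: 39.2
```

step_arm(
  targets=[
    [[255, 0, 0, 0, 0], [255, 0, 0, 0, 0], [255, 0, 0, 0, 0], [255, 0, 0, 0, 0], [255, 0, 0, 0, 0]],
  ],
)

```text
t: 6.6
tool_pos: [589.6, 256.5, 124.7]
ee_rot: [[-0.74, 0.672, 0.001], [0.672, 0.74, 0.001], [-0.0, 0.001, -1.0]]
force: [-0.4, 0.5, 6.1]
finger_gap: 10.5
grasp_force: 39.2
```

```bash
python3 st.py; python3 -c "
from h import *
snap('scene','scene1');p,d=snap('top','top1')
cv2.imwrite('pics/crop1.png',cv2.resize(p[150:275,180:305,::-1],None,fx=4.6,fy=4.6))"
```

```text
t 6.6 tcp [589.6 256.5 124.7] clamp 65.4 -72.5 q [17.  33.8  0.5 56.6  0.  59.2] F [-0.4  0.5  6.1] gap 10.517733488513878 g 39.17997658252716
[[-0.74   0.672  0.001]
 [ 0.672  0.74   0.001]
 [-0.     0.001 -1.   ]]
```

View pics/crop1.png

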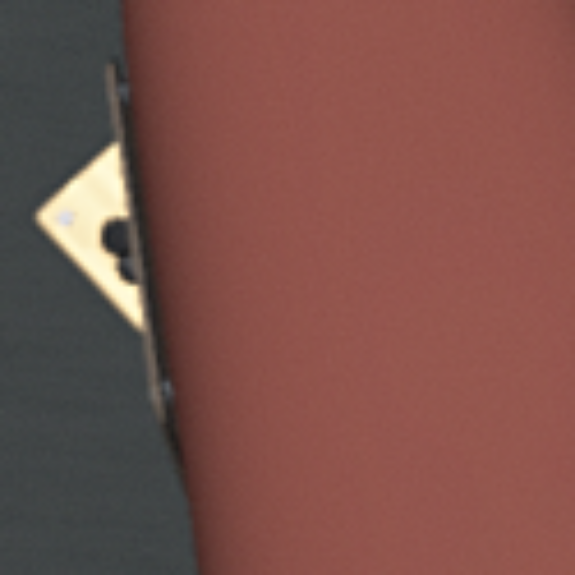

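step_arm(
  targets=[
    [[120, 0, 0, 0, 0], [60, 0, 0, 0, 0], [0, 0, 0, 0, 0], [0, 0, 0, 0, 0], [0, 0, 0, 0, 0], [0, 0, 0, 0, 0], [0, 0, 0, -2, 0], [0, 0, 0, -3, 0], [0, 0, 0, -3, 0], [0, 0, 0, -2, 0]],
  ],
)

```text
t: 7.7
tool_pos: [589.8, 256.4, 226.6]
ee_rot: [[-0.74, 0.672, 0.002], [0.672, 0.74, 0.001], [-0.001, 0.002, -1.0]]
force: [-0.4, -0.3, 0.0]
finger_gap: 85.8
grasp_force: 0.0
```

step_arm(
  targets=[
    [[0, 0.86, -2.82, 0, 0], [0, 0.86, -2.82, 0, 0], [0, 0.86, -2.82, 0, 0], [0, 0.86, -2.82, 0, 0], [0, 0.86, -2.82, 0, 0], [0, 0, 0, 0, 0], [0, 0, 0, 0, 0]],
  ],
)

```text
t: 8.4
tool_pos: [463.0, 180.8, 224.8]
ee_rot: [[-0.74, 0.673, 0.001], [0.673, 0.74, 0.0], [-0.001, 0.001, -1.0]]
force: [-0.1, 0.3, 0.1]
finger_gap: 85.2
grasp_force: 0.0
```

```bash
python3 st.py; python3 -c "
from h import *
p,d=snap('top','top2');snap('scene','scene2')
k=np.load('clamp.npz');W=lambda x,y,z:np.array([*(k['C']+x*k['ex']+y*k['ey']),z])
q=np.load('scene2.npz')['p'][170:290,160:330,::-1]
q=cv2.resize(q,None,fx=4.6,fy=4.6,interpolation=cv2.INTER_CUBIC)
for w,c in ((W(65,-30,107),(0,0,255)),(W(65,-72,140),(0,255,0)),(W(-75,-30,78),(255,0,0)),(W(65,65,103),(0,255,255)),(W(14.3,-80,40),(255,0,255))):
    u,v=proj('scene',w); cv2.circle(q,(int((u-160+.5)*4.6),int((v-170+.5)*4.6)),4,c,1)
cv2.imwrite('pics/s2.png',q)"
```

```text
t 8.4 tcp [463.  180.8 224.8] clamp -75.8 -29.6 q [ 12.9  14.1 -14.5  61.3   0.   55.2] F [-0.1  0.3  0.1] gap 85.18225439203803 g 0.0
[[-0.74   0.673  0.001]
 [ 0.673  0.74   0.   ]
 [-0.001  0.001 -1.   ]]
```

View pics/s2.png

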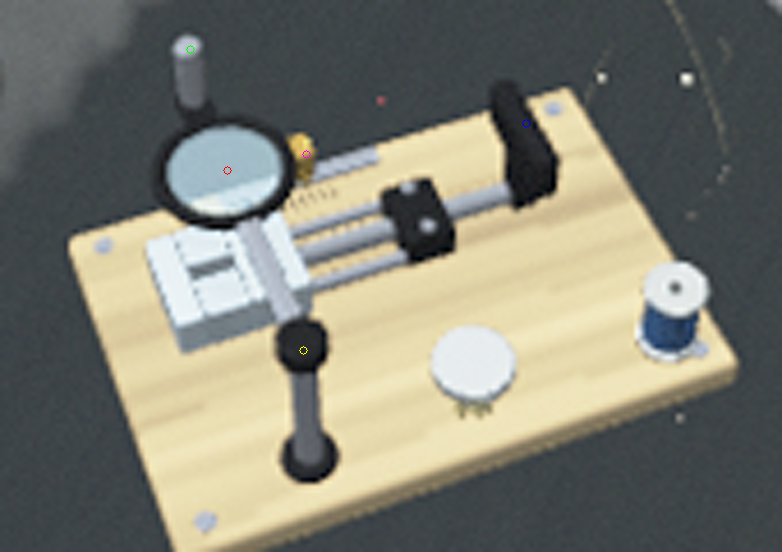

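```bash
cat > r.py <<'E'
from h import *
import sys
k=np.load('clamp.npz');C,ex,ey=k['C'],k['ex'],k['ey']
for n,t in(('top','top0'),('scene',sys.argv[1])):
    p=np.load(t+'.npz')['p'];hsv=cv2.cvtColor(p,cv2.COLOR_RGB2HSV)
    u0,v0=proj(n,[*(C+14*ex-82*ey),38]);b=cv2.inRange(hsv,(12,120,90),(28,255,255))
    M=np.zeros_like(b);cv2.circle(M,(int(u0),int(v0)),7,255,-1);b&=M
    v,u=np.nonzero(b)
    for z in(35,40):
        l=np.array([((q:=ray(n,a,c,z)[:2]-C)@ex,q@ey) for a,c in zip(u,v)]);print(n,z,len(l),l.min(0).round(1),l.max(0).round(1),l.mean(0).round(1))
E
python3 r.py scene2
```

```text
top 35 24 [  9.6 -92. ] [ 23.2 -78.4] [ 16.2 -85. ]
top 40 24 [  8.8 -91. ] [ 22.3 -77.6] [ 15.3 -84.1]
scene 35 33 [ 10. -97.] [ 19.8 -71.2] [ 14.8 -84.3]
scene 40 33 [ 11.3 -92.9] [ 21.  -67.3] [ 16.1 -80.2]
```

step_arm(
  targets=[
    [[0, 0, 0, 4, 0], [0, 0, 0, 4, 0], [0, 0, 0, 4, 0], [0, 0, 0, 3.3, 0], [0, 0, 0, 1.8, 0], [0, 0, 0, 0, 0], [100, 0, 0, 0, 0], [180, 0, 0, 0, 0], [255, 0, 0, 0, 0], [255, 0, 0, 0, 0], [255, 0, 0, 0, 0], [255, 0, 0, 0, 0]],
  ],
  force=60,
)

```text
t: 9.7
tool_pos: [463.1, 181.0, 54.0]
ee_rot: [[-0.74, 0.672, 0.001], [0.672, 0.74, 0.0], [-0.001, 0.001, -1.0]]
force: [-0.9, 0.1, 5.7]
finger_gap: 13.2
grasp_force: 59.5
```

```bash
python3 st.py
```

```text
t 9.7 tcp [463.1 181.   54. ] clamp -75.5 -29.6 q [ 12.9  24.5 -28.5  36.9   0.   55.2] F [-0.9  0.1  5.7] gap 13.208076631363692 g 59.50832962989807
[[-0.74   0.672  0.001]
 [ 0.672  0.74   0.   ]
 [-0.001  0.001 -1.   ]]
```

step_arm(
  targets=[
    [[255, 0, -0.31, 0, 0], [255, 0, -0.31, 0, 0], [255, 0, -0.31, 0, 0], [255, 0, -0.31, 0, 0], [255, 0, -0.31, 0, 0], [255, 0, -0.31, 0, 0], [255, 0, -0.31, 0, 0], [255, 0, -0.31, 0, 0], [255, 0, -0.31, 0, 0], [255, 0, -0.31, 0, 0], [255, 0, 0, 0, 0], [255, 0, 0, 0, 0]],
  ],
)

```text
t: 10.9
tool_pos: [443.6, 159.4, 54.0]
ee_rot: [[-0.741, 0.672, 0.004], [0.672, 0.741, 0.004], [-0.0, 0.005, -1.0]]
force: [5.1, 9.5, -1.0]
finger_gap: 13.1
grasp_force: 58.8
```

```bash
python3 st.py; python3 -c "
from h import *
snap('scene','scene3');p,d=snap('top','top3')
k=np.load('clamp.npz');W=lambda x,y,z:np.array([*(k['C']+x*k['ex']+y*k['ey']),z])
o=[]
for n,t in(('top','top3'),('scene','scene3')):
    u,v=map(int,proj(n,W(20,-65,30)));I=np.load(t+'.npz')['p'][v-20:v+20,u-26:u+14,::-1];I=cv2.resize(I,None,fx=9,fy=9,interpolation=cv2.INTER_CUBIC);o.append(I)
    print(n,u-26,v-20)
cv2.imwrite('pics/c3.png',np.hstack(o))"
```

```text
t 10.9 tcp [443.6 159.4  54. ] clamp -104.6 -29.6 q [ 10.8  22.2 -32.6  35.    0.2  53. ] F [ 5.1  9.5 -1. ] gap 13.12460664695166 g 58.78736821934581
[[-0.741  0.672  0.004]
 [ 0.672  0.741  0.004]
 [-0.     0.005 -1.   ]]
top 230 165
scene 200 191
```

View pics/c3.png

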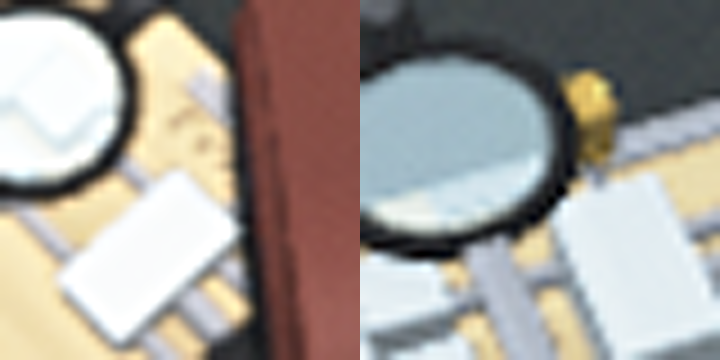

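```bash
python3 r.py scene3; python3 - <<'E'
from h import *
k=np.load('clamp.npz');C,ex,ey=k['C'],k['ex'],k['ey']
L=lambda q:np.round([(q[:2]-C)@ex,(q[:2]-C)@ey],1)
print('grey bit z26',L(ray('scene',226.3,210.4,26)),'mark cand proj')
# corners of jaw top (read from crop) at z=42
for n,o,pts in(('top',(230,165),[(182,172),(240,232),(122,345),(62,280)]),('scene',(200,191),[(192,190),(298,175),(350,300)])):
    for a,b in pts: print(n,L(ray(n,o[0]+a/9-.5,o[1]+b/9-.5,42)))
for x in(12,16,20): print(x,[(round((proj('scene',[*(C+x*ex+y*ey),26])[0]-200+.5)*9+360),round((proj('scene',[*(C+x*ex+y*ey),26])[1]-191+.5)*9)) for y in(-60,-66,-73)])
E
```

```text
top 35 24 [  9.6 -92. ] [ 23.2 -78.4] [ 16.2 -85. ]
top 40 24 [  8.8 -91. ] [ 22.3 -77.6] [ 15.3 -84.1]
scene 35 32 [ 10. -97.] [ 19.8 -71.2] [ 15.  -84.1]
scene 40 32 [ 11.3 -92.9] [ 21.  -67.3] [ 16.2 -80.1]
grey bit z26 [ 17.3 -71.7] mark cand proj
top [ 33.4 -54.4]
top [  8.3 -54.3]
top [ 7.7 -5.9]
top [34.  -6.5]
scene [ 33.  -60.4]
scene [  8.3 -55.5]
scene [ 10.1 -16.3]
12 [(638, 208), (630, 190), (620, 169)]
16 [(623, 213), (614, 195), (604, 174)]
20 [(607, 218), (599, 200), (589, 179)]
```

step_arm(
  targets=[
    [[255, 0, -0.1, 0, 0], [255, 0, -0.1, 0, 0], [255, 0, 0, 0, 0], [255, 0, 0, 0, 0], [255, 0, 0, 0, 0], [255, 0, 0, 0, 0], [255, 0, 0, 0, 0]],
  ],
)

```text
t: 11.7
tool_pos: [442.4, 158.0, 54.0]
ee_rot: [[-0.741, 0.672, 0.004], [0.672, 0.741, 0.004], [-0.0, 0.005, -1.0]]
force: [5.1, 9.7, -2.3]
finger_gap: 13.2
grasp_force: 58.7
```

```bash
python3 st.py; python3 -c "
from h import *
snap('scene','scene4')
k=np.load('clamp.npz');C,ex,ey=k['C'],k['ex'],k['ey']
I=np.load('scene4.npz')['p'][180:230,200:250,::-1];I=cv2.resize(I,None,fx=11,fy=11,interpolation=cv2.INTER_CUBIC)
for y,z,c in((-73,26,(0,0,255)),(-85,40,(255,0,0))):
    u,v=proj('scene',[*(C+15.5*ex+y*ey),z]);cv2.circle(I,(int((u-200+.5)*11),int((v-180+.5)*11)),3,c,1)
cv2.imwrite('pics/c4.png',I)"
```

```text
t 11.7 tcp [442.4 158.   54. ] clamp -106.5 -29.6 q [ 10.6  22.  -32.9  34.9   0.2  52.8] F [ 5.1  9.7 -2.3] gap 13.249469186471238 g 58.69512040168047
[[-0.741  0.672  0.004]
 [ 0.672  0.741  0.004]
 [-0.     0.005 -1.   ]]
```

View pics/c4.png

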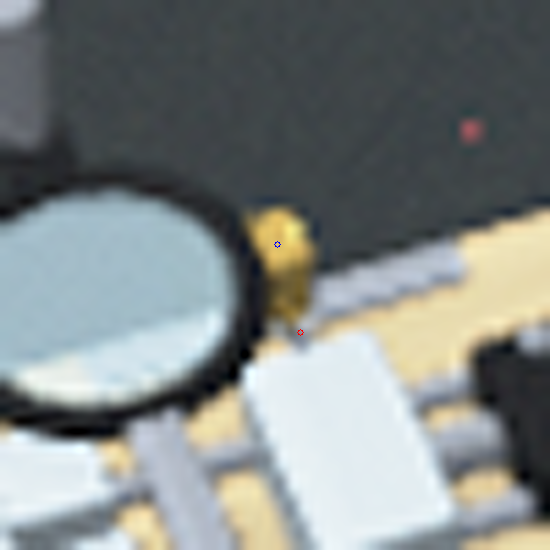

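```bash
python3 -c "
from cell import ctrl
print(ctrl.close_job())"
```

```text
the job is handed in; nothing more can be done
None
```

I handed the job in at about 12 s of robot time: the lens is over the notch, the jaw is pulled out about 31 mm with its pointer level with the rider (to within about 2 mm, judged from the camera pictures), and the gripper is still holding the T grip at about 59 N; the hand-in returned no verdict.

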